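# Put the egg moulds away on their cork liners

## Task

Put the two orange egg moulds away in the two low wooden trays. First lay the cork liners flat in the trays, the oblong one in the long tray and the square one in the short tray; when both liners are in, set the two-egg mould on the oblong liner and the one-egg mould on the square liner, cups upwards. Centre everything in its tray and lay it straight, the moulds lengthways from one end wall to the other, and leave the round cork mat and the round muffin cup where they are.

Things in the scene. Friction and masses are not known exactly. Their poses are not given: they have to be found in the camera images.
- liner_long_c (a point): Oblong cork liner, a plain flat slab 112 long (its x) x 60 wide (its y) x 12 mm thick, loose on the counter. Position is given at its centre, half-way up; z up.
- liner_square_c (a point): Square cork liner, a plain flat slab 60 x 60 x 12 mm, loose on the counter, sides along its x and y. Position is given at its centre, half-way up; z up.
- mould_two_c (a point): Two-egg mould: stiff orange silicone block 108 long (its x) x 54 wide (its y) x 30 mm high with two round cups 41 mm wide and 22 deep side by side in its top; loose, upright on the counter. Position is given at its centre, half-way up; z up.
- mould_one_c (a point): One-egg mould: stiff orange silicone block 64 long (its x) x 54 wide (its y) x 30 mm high with one round cup 41 mm wide and 22 deep in its top; loose, upright on the counter. Position is given at its centre, half-way up; z up.
- tray_long: Long wooden tray, fixed to the counter: floor board 160 long (x) x 90 wide (y) x 8 mm thick with an end wall 12 mm thick at each end of its length (x), wall tops 32 mm above the counter; 136 mm between the end walls; open along both long sides (no walls at +y and -y), so fingers can come down beside a thing there. Origin at the centre of its underside, on the counter; z up, x along its length.
- tray_short: Short wooden tray, fixed to the counter: floor board 120 long (x) x 90 wide (y) x 8 mm thick with an end wall 12 mm thick at each end of its length (x), wall tops 32 mm above the counter; 96 mm between the end walls; open along both other sides (no walls at +y and -y), so fingers can come down beside a thing there. Origin at the centre of its underside, on the counter; z up, x along its length.
- round_mat_c (a point): Round cork mat, a disc 90 mm across and 12 mm thick, loose on the counter; not part of the job, to be left alone. Position at its centre.
- muffin_cup_c (a point): Round orange silicone muffin cup, open, 72 mm across the rim and 34 mm high, loose on the counter; not part of the job, to be left alone. Position on its axis, half-way up.

How it is judged:
By the outcome, as a careful person would: the job done as asked, in the order asked, and still so for the second after the job is handed in, with the robot touching nothing.
It also fails if it takes over 109 s, if anything falls off the work surface, if the arm or the gripper's body presses on something with over 40 N, if the wrist force passes 120 N, or if a joint passes its speed limit or range.

## Robot

A 6-joint arm with a two-finger parallel gripper is mounted at the origin on the work surface. World frame = base frame: x ahead of the robot, y to its left, z up, the work surface at z = 0. Lengths are in m, angles in rad, forces in N, time in s.
With the tool pointing down it reaches from about 0.35 to 0.975 m from the base axis. Payload 4.9 kg.
Tool frame: the origin (TCP) lies at the centre of the arm's flange, where the gripper is bolted on; the fingertips stand 173 mm ahead of it and the grasp point (between the pads) lies 155 mm ahead of it (ctrl.finger_overhang is the distance from the TCP to the fingertips, in m); z points along the fingers, y is the direction in which the jaws open and shut (so a half turn about z gives the same grasp; the last joint's range is limited). The gripper opens to 85 mm and grips with 20 to 120 N. Pads are 22 mm wide; open, the fingers measure 114 mm over their backs; the gripper's body (76 mm by 85 mm) begins 54 mm behind the grasp point. The pads swing forward as they close: fully open they stand 13 mm farther back than shut.
Start: joints at [-1.36, 0.053, 1.613, -0, 1.476, -0.119], TCP at [0.202, -0.591, 0.405] pointing down, gripper open.
Joint ranges: [-3.01, 3.01], [-1.01, 2.22], [0.06, 2.58], [-1.02, 4.17], [0.09, 2.62], [-3.14, 3.14]. Speed limits (rad/s): [2.57, 2.57, 3.14, 3.14, 3.14, 3.14].

## Interface

Orientations are given as a rotation vector (axis times angle).
In Python, from station import ctrl, eyes, spotter gives the robot as it stands.
- The arm moves only by the shell command python3 -m crank 'ROWS' [FORCE]. ROWS is JSON, a list of rows, each a list of 7 numbers: the turn, a rotation vector about the tool's x, y, z in rad, then the shift along the tool's x, y, z in mm, then the closure, from -1 (fully open) to 1 (shut). A call has 1 to 8 rows; each row shifts and turns the pose as measured when the row begins, along the tool's axes as they then stand; what a row does not reach is not made up. A row lasts 1/12 s, in which the tool goes at most 41.7 mm and 7.16 degrees, less where a joint would pass 70% of its speed; a pose out of reach is approached as far as the arm can. A call is refused whole if a number of a shift passes 41.7 or a number of a turn 0.125, either way. A call with a gripper value outside its range is refused whole. The fingers move at their own pace and stop on an object; FORCE is the grip in N (left out, the last holds). Time passes only in rows, so rows that do not move let the fingers close. It gives the time, the measured TCP pose, the force and the opening at its end, in the units of the state.
- ctrl.get_obs(): the state, without advancing time (a new reading comes with each control period).
- eyes.get_image(name): name is "scene" or "top" or "wrist"; returns a dict with "image" (420x560x3 uint8, red, green, blue), "vertical_fov" (degrees; the focal length in pixels is half the picture's height over the tangent of half this angle, whatever the lens; pixels are square), "cx", "cy" (the principal point, pixels), "dist" ([k1, k2, p1, p2, k3] as OpenCV has them; the pictures are not rectified), "rvec" (rotation vector, rad) and "tvec" (3), from world to camera coordinates, as OpenCV has them; the wrist camera has in their place "mount" (4x4, takes a point from camera to tool coordinates, whose origin is the TCP and whose axes are the flange's). Camera axes: x right, y down, z forward; pixel columns grow to the right and rows downward; lengths in m; the calibration is good to about 2 mm. A picture is of the moment at which its call begins: read the wrist's pose just before it. There is no depth.
- ctrl.finish_job(): hands the job in, once; it reports no verdict.
Trained networks look in a picture, given as the dict that the camera call returned (one of the last four; its "shot" number tells which), for a name from the list of things; names that differ only in an ending like _2 or _b are one class to them, and where a whole thing is asked for, a point or a joint stands for the part that bears it (a point fixed in the world has none). Each returns a list of dicts, best first, with "confidence" (0 to 1); they miss things now and then, are a little off and sometimes report something else, mostly with a low value. They report only what shows in the picture. A call takes as long as a camera call.
- spotter.look_for(query, picture): "centre" ([x, y, z] in m, in world coordinates, good to about 4 mm: the middle of the surface that is visible of it).
- spotter.outline_of(query, picture): "region" (420x560 bool, what is visible of it).
- spotter.mark_of(query, picture): "centre" ([x, y, z] in m, in world coordinates, good to about 4 mm: a listed point, or the origin of a listed thing).
The state is a dict: "t": time; "q": joint angles; "dq": joint speeds; "effort": joint torques, N m; "tool_pos": TCP position; "tool_rot": TCP orientation; "contact_force": force on the tool from outside, world axes, zero at the start; "wrist_torque": the same for the moment, N m; "opening": finger opening in m.
Only numpy, scipy, OpenCV 4.12 (cv2) and the standard library are available. Lean on these libraries where they do the work, as an engineer would, in place of code of your own. Each camera call takes 0.05 s, during which the arm holds its last target.

## Working session

There is one attempt and no reset: what is moved stays moved. The work goes in short steps, Python scripts to look and compute and a shell command to move; the robot and the scene stay as the last step left them, time stands still between calls to the robot, and variables do not carry over. Pictures are saved under pics/ and viewed, and the job is handed in when it is done.

```bash
ls; mkdir -p pics; cat > h.py <<'E'
import numpy as np,cv2,json
from station import ctrl,eyes,spotter
from scipy.spatial.transform import Rotation as R
def save(p,n): cv2.imwrite('pics/'+n,cv2.cvtColor(p['image'],cv2.COLOR_RGB2BGR))
def K(p):
    f=210/np.tan(np.radians(p['vertical_fov'])/2); return np.array([[f,0,p['cx']],[0,f,p['cy']],[0,0,1.]])
def cam(p,obs=None):
    if 'rvec' in p:
        Rm=cv2.Rodrigues(np.array(p['rvec'],float))[0]; t=np.array(p['tvec'],float); return Rm,t
    T=np.eye(4);T[:3,:3]=R.from_rotvec(obs['tool_rot']).as_matrix();T[:3,3]=obs['tool_pos']
    W=np.linalg.inv(T@np.array(p['mount'])); return W[:3,:3],W[:3,3]
def px2w(p,uv,z,obs=None):
    Rm,t=cam(p,obs); n=cv2.undistortPoints(np.array(uv,float).reshape(-1,1,2),K(p),np.array(p['dist'],float)).reshape(-1,2)
    d=np.c_[n,np.ones(len(n))]@Rm; c=-Rm.T@t
    s=(z-c[2])/d[:,2]; return c+d*s[:,None]
def w2px(p,X,obs=None):
    Rm,t=cam(p,obs); return cv2.projectPoints(np.array(X,float).reshape(-1,1,3),cv2.Rodrigues(Rm)[0],t,K(p),np.array(p['dist'],float))[0].reshape(-1,2)
E
python3 - <<'E'
from h import *
o=ctrl.get_obs(); print(o['t'],o['tool_pos'],o['tool_rot'],o['opening'],ctrl.finger_overhang)
for n in ['top','scene']:
    p=eyes.get_image(n); save(p,n+'0.png')
    for q in ['liner_long_c','liner_square_c','mould_two_c','mould_one_c','tray_long','tray_short','round_mat_c','muffin_cup_c']:
        print(n,q,[(np.round(d['centre'],3).tolist(),round(d['confidence'],2)) for d in spotter.mark_of(q,p)][:3])
E
```

```text
pics
0.0 [ 0.20232594 -0.59105351  0.4034663 ] [-3.09695618e+00 -5.15293032e-01  1.70950782e-04] 0.08537970722764739 0.1734
top liner_long_c [([0.408, 0.234, 0.003], 0.86)]
top liner_square_c [([0.494, -0.418, 0.006], 0.75)]
top mould_two_c [([0.389, -0.245, 0.01], 0.73)]
top mould_one_c [([0.483, 0.43, 0.016], 0.61)]
top tray_long [([0.613, -0.215, 0.002], 0.92)]
top tray_short [([0.607, 0.222, -0.003], 0.79)]
top round_mat_c [([0.636, -0.001, 0.008], 0.63)]
top muffin_cup_c [([0.445, -0.016, 0.017], 0.56)]
scene liner_long_c [([0.407, 0.234, 0.006], 0.86)]
scene liner_square_c [([0.498, -0.417, 0.004], 0.95)]
scene mould_two_c [([0.384, -0.243, 0.016], 0.62)]
scene mould_one_c [([0.488, 0.43, 0.016], 0.67), ([0.405, 0.232, 0.006], 0.43)]
scene tray_long [([0.618, -0.213, -0.001], 0.57)]
scene tray_short [([0.607, 0.223, 0.002], 0.68)]
scene round_mat_c [([0.637, 0.002, 0.004], 0.9)]
scene muffin_cup_c [([0.45, -0.014, 0.018], 0.93)]
```

View pics/top0.png

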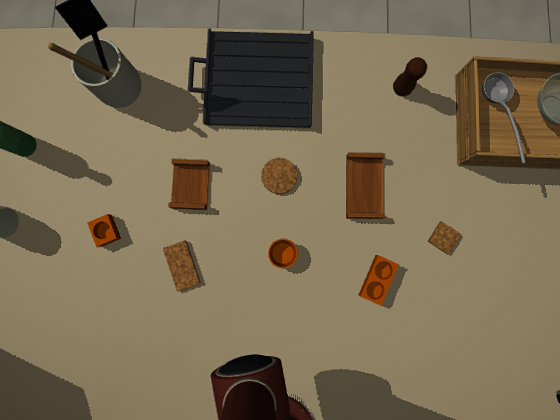

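View pics/scene0.png

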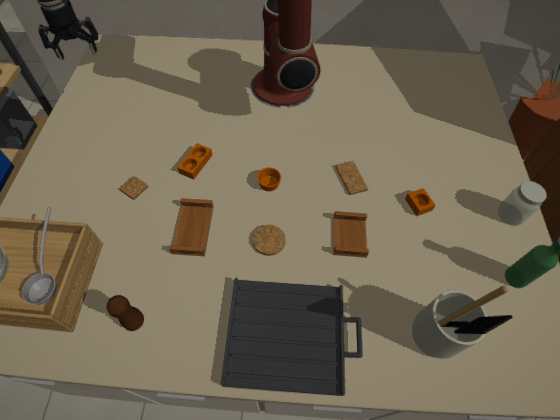

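The top view shows both trays roughly along x: the long one at (365,185) and the short one at (190,185). The liners are at (182,266) and (445,238), and the moulds at (380,280) and (104,231). I'll fit poses to the outlines in both views.

```bash
cat >> h.py <<'E'
from scipy.optimize import minimize
def box(x,y,yaw,L,W,z0,z1):
    c,s=np.cos(yaw),np.sin(yaw)
    return [[x+c*a-s*b,y+s*a+c*b,z] for a in(-L/2,L/2) for b in(-W/2,W/2) for z in(z0,z1)]
def traypts(x,y,yaw,L):
    P=[box(x,y,yaw,L,.09,0,.008)]
    for s in(-1,1):
        d=s*(L/2-.006); P.append(box(x+d*np.cos(yaw),y+d*np.sin(yaw),yaw,.012,.09,0,.032))
    return P
def sil(p,parts,obs=None,S=4):
    m=np.zeros((420*S,560*S),np.uint8)
    for b in parts:
        h=cv2.convexHull(w2px(p,b,obs).astype(np.float32))
        cv2.fillConvexPoly(m,np.round((h.reshape(-1,2)+.5)*S*16-8).astype(np.int32),1,shift=4)
    return cv2.resize(m.astype(np.float32),(560,420),interpolation=cv2.INTER_AREA)
def fit(views,parts,x0,yaws):
    # views: list of (pic,mask,obs)
    def cost(v):
        c=0
        for p,m,o in views:
            s=sil(p,parts(*v),o); c+=1-np.minimum(s,m).sum()/np.maximum(s,m).sum()
        return c/len(views)
    best=None
    for y in yaws:
        r=minimize(cost,[x0[0],x0[1],y],method='Nelder-Mead',options=dict(initial_simplex=[[x0[0],x0[1],y],[x0[0]+.008,x0[1],y],[x0[0],x0[1]+.008,y],[x0[0],x0[1],y+.2]],xatol=2e-4,fatol=1e-4,maxiter=90))
        if best is None or r.fun<best.fun: best=r
    return best
SPEC={'liner_long_c':lambda x,y,a:[box(x,y,a,.112,.06,0,.012)],'liner_square_c':lambda x,y,a:[box(x,y,a,.06,.06,0,.012)],
'mould_two_c':lambda x,y,a:[box(x,y,a,.108,.054,0,.03)],'mould_one_c':lambda x,y,a:[box(x,y,a,.064,.054,0,.03)],
'tray_long':lambda x,y,a:traypts(x,y,a,.16),'tray_short':lambda x,y,a:traypts(x,y,a,.12)}
E
cat > fit0.py <<'E'
from h import *
ps=[eyes.get_image('top'),eyes.get_image('scene')]
X0={'liner_long_c':(.408,.234),'liner_square_c':(.496,-.418),'mould_two_c':(.387,-.244),'mould_one_c':(.486,.43),'tray_long':(.615,-.214),'tray_short':(.607,.222)}
for q,x0 in X0.items():
    vs=[]
    for p in ps:
        r=spotter.outline_of(q,p)
        for d in r:
            m=d['region'].astype(np.float32); ys,xs=np.nonzero(m); c=w2px(p,[[*x0,.01]])[0]
            if np.hypot(xs.mean()-c[0],ys.mean()-c[1])<15: vs.append((p,m,None)); break
    out=[]
    for sub in ([vs] + [[v] for v in vs]):
        b=fit(sub,SPEC[q],x0,[-.6,-.3,0,.3,.6]); out.append((np.round(b.x,4).tolist(),round(b.fun,3)))
    print(q,len(vs),out)
E
python3 fit0.py
```

```text
liner_long_c 2 [([0.4065, 0.2334, 0.3603], np.float64(0.061)), ([0.4062, 0.2336, 0.3651], np.float64(0.037)), ([0.4065, 0.2326, 0.3518], np.float64(0.08))]
liner_square_c 2 [([0.4929, -0.4129, 0.9717], np.float64(0.128)), ([0.4937, -0.4116, -0.5554], np.float64(0.135)), ([0.4921, -0.4141, -0.5844], np.float64(0.11))]
mould_two_c 2 [([0.3851, -0.2462, -0.4147], np.float64(0.065)), ([0.3857, -0.2453, -0.4], np.float64(0.053)), ([0.3852, -0.247, -0.4129], np.float64(0.066))]
mould_one_c 2 [([0.4857, 0.4297, 0.4628], np.float64(0.083)), ([0.485, 0.4305, 0.4883], np.float64(0.051)), ([0.4876, 0.4271, 0.463], np.float64(0.073))]
tray_long 2 [([0.6162, -0.2107, 0.0062], np.float64(0.041)), ([0.6162, -0.2107, 0.0067], np.float64(0.021)), ([0.6162, -0.2114, 0.005], np.float64(0.058))]
tray_short 2 [([0.6068, 0.223, -0.0212], np.float64(0.063)), ([0.606, 0.2233, -0.0098], np.float64(0.05)), ([0.6073, 0.2211, -0.0127], np.float64(0.068))]
```

```bash
cat > go.py <<'E'
import sys
from h import *
o=ctrl.get_obs(); Rm=R.from_rotvec(o['tool_rot']).as_matrix(); P=np.array(o['tool_pos'])
hd=np.arctan2(Rm[1,0],Rm[0,0]); print('t',round(o['t'],2),'pos',np.round(P*1000,1),'head',round(hd,4),'tilt',np.round(Rm[:2,2],4),'open',round(o['opening']*1000,1),'F',np.round(o['contact_force'],1))
if len(sys.argv)>4:
    x,y,z,h=map(float,sys.argv[1:5])   # mm, rad ; shift computed AFTER turning
    w=-(h-hd); w=(w+np.pi)%(2*np.pi)-np.pi
    d=np.array([x,y,z])-P*1000
    for nm,M in(('shift before turn',Rm),('shift after turn',Rm@R.from_rotvec([0,0,w]).as_matrix())):
        print(nm,np.round(M.T@d,1),'rows',round(np.abs(M.T@d).max()/41.7,1))
    print('turn z',round(w,3),w/.125, 'tilt fix',np.round(Rm.T@[0,0,-1],4))
E
python3 - <<'E'
from h import *
p=eyes.get_image('wrist'); save(p,'w0.png'); print(np.round(p['mount'],3),p['vertical_fov'])
E
python3 go.py 493 -413 330 -0.575
```

```text
[[-0.001 -0.955 -0.297  0.077]
 [ 1.    -0.001  0.     0.002]
 [-0.    -0.297  0.955  0.031]
 [ 0.     0.     0.     1.   ]] 65.48887101287765
t 1.65 pos [ 202.4 -591.3  404.7] head 0.3297 tilt [0. 0.] open 85.4 F [-0.6 -0.8 -0.1]
shift before turn [332.7 -74.6  74.7] rows 8.0
shift after turn [ 146.9 -307.7   74.7] rows 7.4
turn z 0.905 7.237882698555225 tilt fix [-0.  0.  1.]
```

View pics/w0.png

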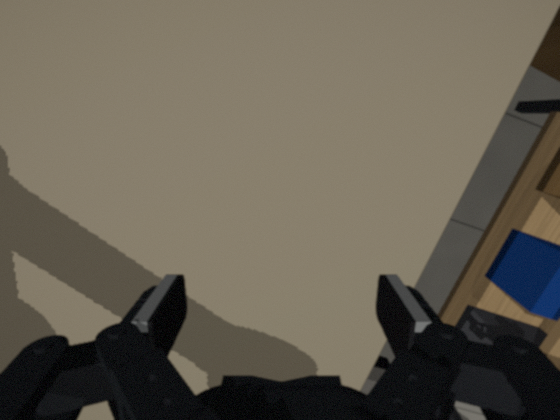

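The wrist view shows the open fingers at the bottom, near (165,310) and (400,310), with bare counter ahead. I'll move over the square liner.

```bash
python3 -m crank '[[0,0,0,41.6,-9.3,9.3,-1],[0,0,0,41.6,-9.3,9.3,-1],[0,0,0,41.6,-9.3,9.3,-1],[0,0,0,41.6,-9.3,9.3,-1],[0,0,0,41.6,-9.3,9.3,-1],[0,0,0,41.6,-9.3,9.3,-1],[0,0,0,41.6,-9.3,9.3,-1],[0,0,0,41.6,-9.3,9.3,-1]]' 40
python3 -m crank '[[0,0,0.12,0,0,0,-0.7],[0,0,0.12,0,0,0,-0.7],[0,0,0.12,0,0,0,-0.7],[0,0,0.12,0,0,0,-0.7],[0,0,0.12,0,0,0,-0.7],[0,0,0.12,0,0,0,-0.7],[0,0,0.12,0,0,0,-0.7],[0,0,0.065,0,0,0,-0.7]]'
python3 go.py 493 -413 330 -0.575
```

```text
t: 2.32
tool_pos: [0.4815, -0.4241, 0.3353]
tool_rot: [3.092, 0.49, -0.0]
contact_force: [-0.2, -0.8, 1.0]
opening: 0.0859
t: 2.98
tool_pos: [0.4899, -0.4158, 0.3309]
tool_rot: [2.988, -0.955, 0.002]
contact_force: [0.2, 0.2, -0.3]
opening: 0.0725
t 2.98 pos [ 489.9 -415.8  330.9] head -0.6189 tilt [-0.0003 -0.0047] open 72.5 F [ 0.2  0.2 -0.3]
shift before turn [ 0.9 -4.1  0.9] rows 0.1
shift after turn [ 1.1 -4.   0.9] rows 0.1
turn z -0.044 -0.35086564957637023 tilt fix [-0.0025 -0.004   1.    ]
```

```bash
cat > wf.py <<'E'
import sys
from h import *
# usage: wf.py name query x y yaw [z0] [query x y yaw z0]...
n=sys.argv[1]
o=ctrl.get_obs(); p=eyes.get_image('wrist'); im=p['image'].copy()
a=sys.argv[2:]
while a:
    q,x,y,yaw,z0=a[0],*map(float,a[1:5]); a=a[5:]
    r=spotter.outline_of(q,p); 
    base=SPEC[q]
    parts=lambda X,Y,A:[[[u,v,w+z0] for u,v,w in b] for b in base(X,Y,A)]
    if not r: print(q,'not seen'); continue
    for d in r[:2]:
        m=d['region'].astype(np.float32); ys,xs=np.nonzero(m)
        if np.linalg.norm(w2px(p,[[x,y,z0]],o)[0]-[xs.mean(),ys.mean()])>80: print('other at',xs.mean(),ys.mean(),d['confidence']);continue
        b=fit([(p,m,o)],parts,(x,y),[yaw-.12,yaw+.12])
        print(q,round(d['confidence'],2),np.round(b.x,4),'1-iou',round(b.fun,3))
        for bx in parts(*b.x):
            h=cv2.convexHull(w2px(p,bx,o).astype(np.float32)); cv2.polylines(im,[np.round(h).astype(np.int32)],True,(0,255,0),1)
        break
cv2.imwrite('pics/'+n,im[:,:,::-1])
E
python3 wf.py w1.png liner_square_c .493 -.413 -.58 0
```

```text
liner_square_c 0.55 [ 0.4959 -0.4138 -0.563 ] 1-iou 0.061
```

View pics/w1.png

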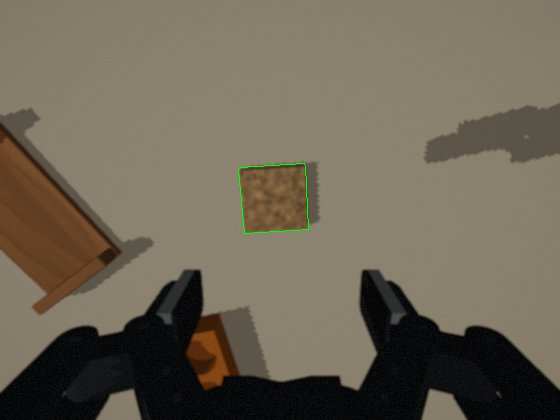

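The wrist view shows the square liner at (274,198), and the green fit follows its edges. Descending.

```bash
python3 go.py 495.5 -413.5 200 -0.563
```

```text
t 3.08 pos [ 489.9 -415.9  330.9] head -0.6133 tilt [-0.0003 -0.0048] open 72.5 F [-0.4  0.1  0.5]
shift before turn [  2.9  -5.7 130.9] rows 3.1
shift after turn [  3.2  -5.5 130.9] rows 3.1
turn z -0.05 -0.40267623157627597 tilt fix [-0.0025 -0.0041  1.    ]
```

```bash
python3 -m crank '[[0.004,-0.0025,-0.05,3,-6,30,-0.7],[0,0,0,0,0,40,-0.7],[0,0,0,0,0,40,-0.7],[0,0,0,0,0,20,-0.7],[0,0,0,0,0,0,-0.7]]'
python3 go.py 495.5 -413.5 172 -0.563
```

```text
t: 3.5
tool_pos: [0.4982, -0.4151, 0.2026]
tool_rot: [3.017, -0.85, 0.017]
contact_force: [-1.3, 0.9, -0.9]
opening: 0.0725
t 3.5 pos [ 498.2 -415.1  202.6] head -0.5494 tilt [ 0.0087 -0.0092] open 72.5 F [-1.3  0.9 -0.9]
shift before turn [-3.5 -0.  30.6] rows 0.7
shift after turn [-3.5  0.  30.6] rows 0.7
turn z 0.014 0.10867961234828272 tilt fix [-0.0122 -0.0033  0.9999]
```

```bash
python3 -m crank '[[0.003,-0.012,0.014,-3.5,0,10,-0.7],[0,0,0,0,0,8,-0.7],[0,0,0,0,0,0,-0.7]]'
python3 go.py 495.5 -413.5 172 -0.563
```

```text
t: 3.75
tool_pos: [0.4953, -0.4135, 0.1844]
tool_rot: [-3.018, 0.871, 0.001]
contact_force: [-0.5, -0.1, 0.9]
opening: 0.0727
t 3.75 pos [ 495.3 -413.5  184.4] head -0.562 tilt [-0.0005  0.0003] open 72.7 F [-0.5 -0.1  0.9]
shift before turn [ 0.2 -0.2 12.4] rows 0.3
shift after turn [ 0.2 -0.2 12.4] rows 0.3
turn z 0.001 0.008141350339180065 tilt fix [ 6.e-04 -1.e-04  1.e+00]
```

```bash
python3 -m crank '[[0,0,0,0,0,6,-0.7],[0,0,0,0,0,4,-0.7],[0,0,0,0,0,0,-0.7]]'
python3 go.py 495.5 -413.5 172 -0.563; python3 -c "
from h import *
save(eyes.get_image('wrist'),'w2.png')"
```

```text
t: 4.0
tool_pos: [0.4964, -0.4148, 0.1774]
tool_rot: [3.016, -0.869, 0.008]
contact_force: [-0.1, -0.3, 0.7]
opening: 0.0725
t 4.0 pos [ 496.4 -414.8  177.4] head -0.5612 tilt [ 0.0038 -0.0043] open 72.5 F [-0.1 -0.3  0.7]
shift before turn [-1.4 -0.7  5.4] rows 0.1
shift after turn [-1.4 -0.7  5.4] rows 0.1
turn z 0.002 0.014070782168403184 tilt fix [-0.0055 -0.0016  1.    ]
```

View pics/w2.png

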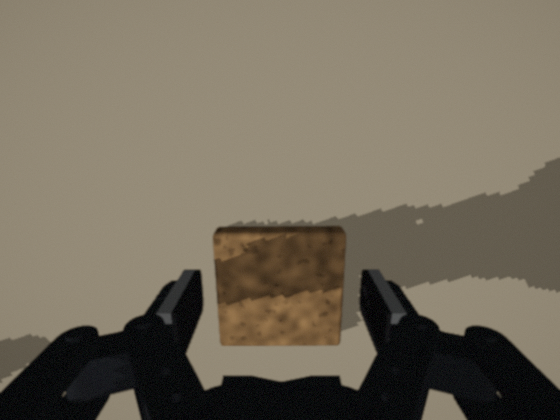

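The liner sits centred between the jaws, roughly columns 215–345. I'll go the last few millimetres down and close.

```bash
python3 -m crank '[[0.002,-0.005,0,-1.4,-0.7,3,-0.7],[0,0,0,0,0,2,-0.7],[0,0,0,0,0,0,-0.7]]'
python3 go.py 495.5 -413.5 171 -0.563
```

```text
t: 4.3
tool_pos: [0.4963, -0.4142, 0.1746]
tool_rot: [3.017, -0.869, 0.006]
contact_force: [-0.8, 0.1, 0.7]
opening: 0.0729
t 4.3 pos [ 496.3 -414.2  174.6] head -0.561 tilt [ 0.0033 -0.0027] open 72.9 F [-0.8  0.1  0.7]
shift before turn [-1.1 -0.1  3.6] rows 0.1
shift after turn [-1.1 -0.1  3.6] rows 0.1
turn z 0.002 0.015642827103224732 tilt fix [-4.3e-03 -5.0e-04  1.0e+00]
```

```bash
python3 -m crank '[[0.0005,-0.004,0,-1.1,0,3,-0.7],[0,0,0,0,0,0.5,-0.7],[0,0,0,0,0,0,0.2],[0,0,0,0,0,0,0.2],[0,0,0,0,0,0,0.2],[0,0,0,0,0,0,0.2]]' 40
python3 go.py 495.5 -413.5 171 -0.563
```

```text
t: 4.8
tool_pos: [0.4957, -0.4139, 0.1717]
tool_rot: [3.018, -0.869, 0.002]
contact_force: [-0.1, -0.5, 0.1]
opening: 0.059
t 4.8 pos [ 495.7 -413.9  171.7] head -0.5609 tilt [ 0.0011 -0.0011] open 59.0 F [-0.1 -0.5  0.1]
shift before turn [-0.4 -0.2  0.7] rows 0.0
shift after turn [-0.4 -0.2  0.7] rows 0.0
turn z 0.002 0.01690092708680524 tilt fix [-1.5e-03 -3.0e-04  1.0e+00]
```

```bash
python3 -m crank '[[0,0,0,0,0,-20,0.2],[0,0,0,0,0,-40,0.2],[0,0,0,0,0,-40,0.2],[0,0,-0.11,0,0,-20,0.2],[0,0,-0.11,0,0,0,0.2],[0,0,-0.11,0,0,0,0.2],[0,0,-0.11,0,0,0,0.2],[0,0,-0.1,0,0,0,0.2]]' 40
python3 go.py 570 222.5 290 -0.01
```

```text
t: 5.47
tool_pos: [0.4948, -0.413, 0.2954]
tool_rot: [-3.139, -0.004, 0.003]
contact_force: [0.3, 0.0, -0.5]
opening: 0.0591
t 5.47 pos [ 494.8 -413.   295.4] head 0.0029 tilt [-0.0021  0.0023] open 59.1 F [ 0.3  0.  -0.5]
shift before turn [  77.1 -635.3    6.7] rows 15.2
shift after turn [  68.9 -636.2    6.7] rows 15.3
turn z 0.013 0.10287594276314138 tilt fix [0.0021 0.0023 1.    ]
```

```bash
python3 -m crank '[[0,0,0,5,-41,-3,0.2],[0,0,0,5,-41,-3,0.2],[0,0,0,5,-41,-3,0.2],[0,0,0,5,-41,-3,0.2],[0,0,0,5,-41,-3,0.2],[0,0,0,5,-41,-3,0.2],[0,0,0,5,-41,-3,0.2],[0,0,0,5,-41,-3,0.2]]'
python3 -m crank '[[0,0,0,5,-41,0,0.2],[0,0,0,5,-41,0,0.2],[0,0,0,5,-41,0,0.2],[0,0,0,5,-41,0,0.2],[0,0,0,5,-41,0,0.2],[0,0,0,0,0,0,0.2],[0,0,0,0,0,0,0.2]]'
python3 wf.py w3.png tray_short .607 .222 -.015 0
python3 go.py 607 222 230 -0.015
```

```text
t: 6.13
tool_pos: [0.532, -0.0856, 0.3187]
tool_rot: [3.141, -0.012, -0.002]
contact_force: [-0.0, 1.0, 0.4]
opening: 0.059
t: 6.72
tool_pos: [0.5557, 0.1289, 0.3199]
tool_rot: [-3.14, -0.003, -0.004]
contact_force: [-0.6, -0.7, 0.8]
opening: 0.0591
tray_short 0.63 [ 0.6079  0.2206 -0.0164] 1-iou 0.025
t 6.82 pos [555.8 127.3 319.9] head -0.0007 tilt [0.0025 0.0017] open 58.5 F [ 0.2 -0.4  0.1]
shift before turn [ 50.9 -94.6  90.1] rows 2.3
shift after turn [ 49.6 -95.3  90.1] rows 2.3
turn z 0.014 0.11407424288023549 tilt fix [-0.0025  0.0017  1.    ]
```

View pics/w3.png

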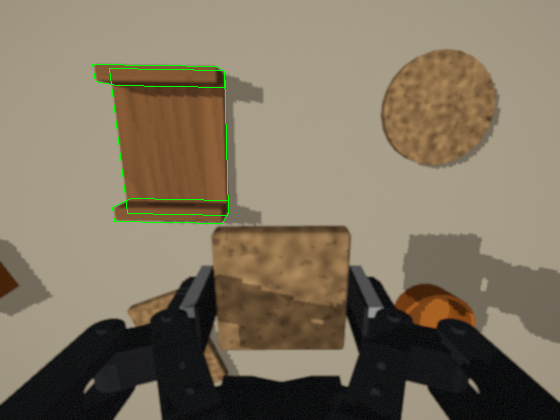

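The wrist view shows the tray fitted well around (170,145), with the held liner between rows 228 and 348. I'll check where the held liner sits along the tool x.

```bash
cat > held.py <<'E'
import sys
from h import *
# held.py L z_grasp(mm; TCP z when object bottom at 0) thick  : edge columns 255..305 strong gradients along x
o=ctrl.get_obs(); p=eyes.get_image('wrist')
zt=float(sys.argv[1])/1000
z=o['tool_pos'][2]-zt
for r in map(float,sys.argv[2:]):
    X=px2w(p,[[280,r]],z,o)[0]; Rm=R.from_rotvec(o['tool_rot']).as_matrix()
    print(r,np.round(1000*Rm.T@(X-o['tool_pos']),1))
save(p,'held.png')
E
python3 held.py 159.7 228 348; python3 - <<'E'
import cv2
im=cv2.imread('pics/held.png')[215:360,200:365]
cv2.imwrite('pics/held_a.png',cv2.resize(im,None,fx=4,fy=4,interpolation=cv2.INTER_NEAREST))
E
```

```text
228.0 [ 31.6   0.9 159.8]
348.0 [-28.5   0.8 159.6]
```

View pics/held_a.png

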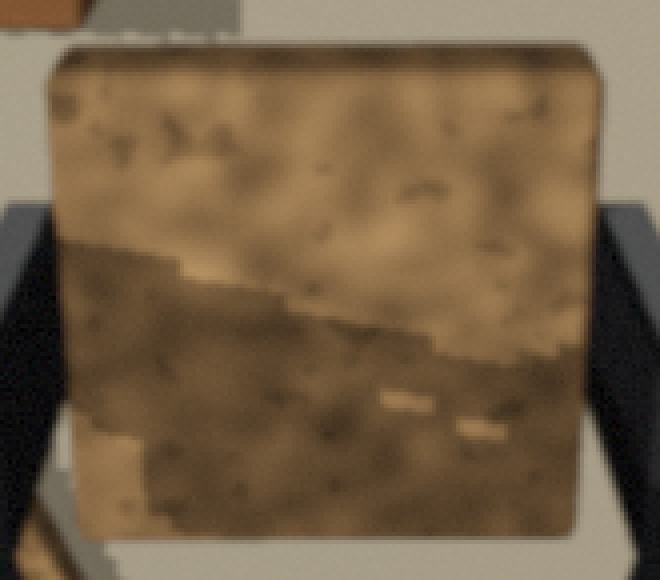

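```bash
python3 -m crank '[[0.002,-0.0025,0.015,25,-47.5,0,0.2]]' ; python3 -m crank '[[0.002,-0.0025,0.015,25,-31,10,0.2],[0,0,0,25,-31,20,0.2],[0,0,0,2,-31,20,0.2],[0,0,0,0,0,20,0.2],[0,0,0,0,0,0,0.2]]'
python3 go.py 607.8 221.5 190 -0.016
```

```text
t: 7.28
tool_pos: [0.613, 0.2132, 0.2493]
tool_rot: [-3.139, 0.051, -0.007]
contact_force: [-2.0, -0.7, -0.4]
opening: 0.0585
t 7.28 pos [613.  213.2 249.3] head -0.0328 tilt [0.0046 0.002 ] open 58.5 F [-2.  -0.7 -0.4]
shift before turn [-5.7 -8.  59.3] rows 1.4
shift after turn [-5.6 -8.1 59.3] rows 1.4
turn z -0.017 -0.13405162218279543 tilt fix [-0.0045  0.0021  1.    ]out of range
```

```bash
python3 -m crank '[[-0.002,-0.0045,-0.016,-5.5,-8,10,0.2],[0,0,0,0,0,25,0.2],[0,0,0,0,0,15,0.2],[0,0,0,0,0,0,0.2]]'
python3 go.py 607.8 221.5 190 -0.016
```

```text
t: 7.62
tool_pos: [0.6087, 0.2176, 0.1998]
tool_rot: [-3.141, 0.034, -0.003]
contact_force: [-1.2, -0.3, 0.3]
opening: 0.0589
t 7.62 pos [608.7 217.6 199.8] head -0.0214 tilt [0.002  0.0004] open 58.9 F [-1.2 -0.3  0.3]
shift before turn [-1.  -3.9  9.8] rows 0.2
shift after turn [-1.  -3.9  9.8] rows 0.2
turn z -0.005 -0.04326094103247513 tilt fix [-2.e-03  4.e-04  1.e+00]
```

```bash
python3 -m crank '[[0,-0.002,-0.005,-1,-3.9,5,0.2],[0,0,0,0,0,4,0.2],[0,0,0,0,0,0,0.2],[0,0,0,0,0,0,0.2]]'
python3 go.py 607.8 221.5 180.2 -0.016
```

```text
t: 7.95
tool_pos: [0.6083, 0.2203, 0.1929]
tool_rot: [-3.14, 0.029, -0.003]
contact_force: [-0.9, -0.1, -0.2]
opening: 0.0589
t 7.95 pos [608.3 220.3 192.9] head -0.0182 tilt [0.0022 0.001 ] open 58.9 F [-0.9 -0.1 -0.2]
shift before turn [-0.5 -1.2 12.7] rows 0.3
shift after turn [-0.5 -1.2 12.7] rows 0.3
turn z -0.002 -0.017308087576424214 tilt fix [-0.0022  0.0011  1.    ]
```

```bash
python3 -m crank '[[-0.001,-0.002,-0.002,-0.6,-1.4,4,0.2],[0,0,0,0,0,3,0.2],[0,0,0,0,0,2,0.2],[0,0,0,0,0,0,0.2]]'
python3 go.py 607.8 221.5 180.2 -0.016
```

```text
t: 8.28
tool_pos: [0.6089, 0.2222, 0.1862]
tool_rot: [-3.14, 0.025, -0.008]
contact_force: [-0.7, 0.4, -0.9]
opening: 0.0588
t 8.28 pos [608.9 222.2 186.2] head -0.0158 tilt [0.0049 0.0012] open 58.8 F [-0.7  0.4 -0.9]
shift before turn [-1.1  0.7  6. ] rows 0.1
shift after turn [-1.1  0.7  6. ] rows 0.1
turn z 0.0 0.0014963499988027706 tilt fix [-0.0049  0.0012  1.    ]
```

```bash
python3 -m crank '[[-0.001,-0.005,0,-1.1,0.7,3,0.2],[0,-0.002,0,0,0,2,0.2],[0,-0.002,0,0,0,1,0.2],[0,0,0,0,0,0,0.2]]'
python3 go.py 607.8 221.5 180.2 -0.016
```

```text
t: 8.62
tool_pos: [0.6077, 0.2216, 0.1797]
tool_rot: [-3.141, 0.025, 0.007]
contact_force: [0.5, -0.3, -0.3]
opening: 0.0587
t 8.62 pos [607.7 221.6 179.7] head -0.0156 tilt [-0.0047  0.0003] open 58.7 F [ 0.5 -0.3 -0.3]
shift before turn [ 0.1  0.1 -0.5] rows 0.0
shift after turn [ 0.1  0.1 -0.5] rows 0.0
turn z 0.0 0.002999330194622729 tilt fix [4.7e-03 2.0e-04 1.0e+00]
```

```bash
python3 -m crank '[[0,0.004,0,0,0,0.3,0.2],[0,0,0,0,0,0,-0.2],[0,0,0,0,0,0,-0.7],[0,0,0,0,0,0,-0.7],[0,0,0,0,0,0,-0.7]]'
python3 go.py 607.8 221.5 180.2 -0.016
python3 -m crank '[[0,0,0,0,0,-15,-0.7],[0,0,0,0,0,-40,-0.7],[0,0,0,0,0,-40,-0.7],[0,0,0,0,0,-40,-0.7],[0,0,0,0,0,0,-0.7]]'
python3 wf.py w4.png tray_short .608 .2215 -.016 0 liner_square_c .608 .2215 -.016 .008; python3 go.py 406.5 150 330 0.36
```

```text
t: 9.03
tool_pos: [0.6079, 0.2216, 0.1798]
tool_rot: [-3.141, 0.025, -0.0]
contact_force: [-0.2, -0.2, -0.9]
opening: 0.0727
t 9.03 pos [607.9 221.6 179.8] head -0.0156 tilt [0.     0.0003] open 72.7 F [-0.2 -0.2 -0.9]
shift before turn [-0.1  0.2 -0.4] rows 0.0
shift after turn [-0.1  0.2 -0.4] rows 0.0
turn z 0.0 0.0030180928838881016 tilt fix [0.e+00 3.e-04 1.e+00]
t: 9.45
tool_pos: [0.6069, 0.2213, 0.3198]
tool_rot: [3.14, -0.025, -0.012]
contact_force: [1.0, 0.1, 1.9]
opening: 0.0725
tray_short 0.97 [ 0.6084  0.2213 -0.0174] 1-iou 0.344
liner_square_c 0.86 [ 0.607   0.2209 -0.0177] 1-iou 0.032
t 9.6 pos [604.4 220.6 309.8] head -0.0159 tilt [-0.0214 -0.0049] open 72.7 F [ 0.8  0.5 -0.5]
shift before turn [-197.1   73.8  -15.6] rows 4.7
shift after turn [-210.4   -3.7  -15.6] rows 5.0
turn z -0.376 -3.0071929417172285 tilt fix [ 0.0213 -0.0052  0.9998]
```

View pics/w4.png

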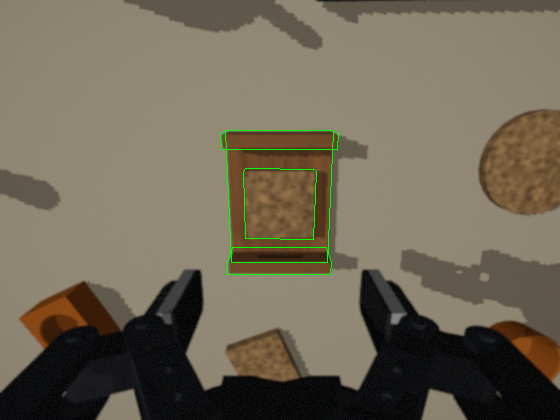

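The wrist view shows the square liner flat in the short tray at (280,204). It is parallel to the walls and within about 1.4 mm of centre. Next is the long liner.

```bash
python3 -m crank '[[0,0.01,-0.12,-40,-3,-5,-0.7],[-0.0,0.005,-0.12,-39,-8,-5,-0.7],[0,0,-0.12,-38,-11,-3,-0.7],[0,0,0,-37,-15,-3,-0.7],[0,0,0,-32,-12,0,-0.7],[0,0,0,0,0,0,-0.7],[0,0,0,0,0,0,-0.7]]'
python3 go.py 406.5 233.5 330 0.36
python3 wf.py w5.png liner_long_c .4065 .2335 .36 0
```

```text
t: 10.18
tool_pos: [0.4002, 0.229, 0.3091]
tool_rot: [3.083, 0.562, -0.064]
contact_force: [1.0, 0.4, 0.7]
opening: 0.0724
t 10.18 pos [400.2 229.  309.1] head 0.3606 tilt [-0.0392 -0.0141] open 72.4 F [1.  0.4 0.7]
shift before turn [  6.6  -2.  -21.2] rows 0.5
shift after turn [  6.6  -2.  -21.2] rows 0.5
turn z 0.001 0.004446565746356157 tilt fix [4.160e-02 7.000e-04 9.991e-01]
liner_long_c 0.61 [0.4083 0.233  0.3693] 1-iou 0.021
```

View pics/w5.png

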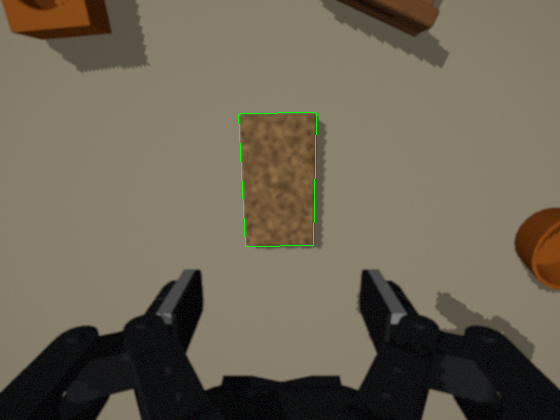

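The wrist view shows the long liner at (280,180), and the fit is tight: centre (0.408, 0.233), yaw 0.367.

```bash
python3 -m crank '[[0,0.04,-0.008,7,-1,30,-0.7],[0,0,0,0,0,40,-0.7],[0,0,0,0,0,30,-0.7],[0,0,0,0,0,0,-0.7],[0,0,0,0,0,0,-0.7]]'
python3 go.py 407.7 233.3 190 0.367
```

```text
t: 10.7
tool_pos: [0.4139, 0.2326, 0.2085]
tool_rot: [-3.088, -0.569, -0.01]
contact_force: [-0.2, -0.2, 0.6]
opening: 0.0724
t 10.7 pos [413.9 232.6 208.5] head 0.3643 tilt [0.0061 0.0026] open 72.4 F [-0.2 -0.2  0.6]
shift before turn [-5.7 -2.9 18.5] rows 0.4
shift after turn [-5.7 -2.9 18.5] rows 0.4
turn z -0.003 -0.021800984811527258 tilt fix [-6.6e-03  2.0e-04  1.0e+00]
```

```bash
python3 -m crank '[[0,-0.006,-0.003,-5.7,-2.9,12,-0.7],[0,0,0,0,0,8,-0.7],[0,0,0,0,0,0,-0.7],[0,0,0,0,0,0,-0.7]]'
python3 go.py 407.7 233.3 172 0.367
```

```text
t: 11.03
tool_pos: [0.4106, 0.2339, 0.1908]
tool_rot: [-3.088, -0.572, -0.008]
contact_force: [0.0, 0.4, -0.2]
opening: 0.0727
t 11.03 pos [410.6 233.9 190.8] head 0.3661 tilt [0.0049 0.002 ] open 72.7 F [ 0.   0.4 -0.2]
shift before turn [-3.  -0.5 18.8] rows 0.5
shift after turn [-3.  -0.5 18.8] rows 0.5
turn z -0.001 -0.00733316033811704 tilt fix [-5.3e-03  1.0e-04  1.0e+00]
```

```bash
python3 -m crank '[[0,-0.005,0,-3,-0.5,8,-0.7],[0,0,0,0,0,5,-0.7],[0,0,0,0,0,0,-0.7],[0,0,0,0,0,0,-0.7]]'
python3 go.py 407.7 233.3 172 0.367
```

```text
t: 11.37
tool_pos: [0.4087, 0.2339, 0.1795]
tool_rot: [-3.088, -0.572, -0.009]
contact_force: [-0.5, -0.2, 0.7]
opening: 0.0725
t 11.37 pos [408.7 233.9 179.5] head 0.3664 tilt [0.0052 0.002 ] open 72.5 F [-0.5 -0.2  0.7]
shift before turn [-1.2  0.2  7.5] rows 0.2
shift after turn [-1.2  0.2  7.5] rows 0.2
turn z -0.001 -0.0046066045838948355 tilt fix [-0.0056  0.      1.    ]
```

```bash
python3 -m crank '[[0,-0.005,0,-1.2,0,4,-0.7],[0,-0.004,0,-0.5,0,3,-0.7],[0,-0.001,0,0,0,1,-0.7],[0,0,0,0,0,0,-0.7]]'
python3 go.py 407.7 233.3 171.7 0.367
```

```text
t: 11.7
tool_pos: [0.4072, 0.2333, 0.1713]
tool_rot: [3.088, 0.572, -0.006]
contact_force: [0.1, -0.2, -0.5]
opening: 0.073
t 11.7 pos [407.2 233.3 171.3] head 0.3665 tilt [-0.0039 -0.0015] open 73.0 F [ 0.1 -0.2 -0.5]
shift before turn [ 0.5  0.2 -0.4] rows 0.0
shift after turn [ 0.5  0.2 -0.4] rows 0.0
turn z -0.001 -0.004036770254998601 tilt fix [0.0041 0.     1.    ]
```

```bash
python3 -m crank '[[0,0.003,0,0.5,0,-0.2,-0.7],[0,0,0,0,0,0,0.2],[0,0,0,0,0,0,0.2],[0,0,0,0,0,0,0.2],[0,0,0,0,0,0,0.2]]' 40
python3 go.py 407.7 233.3 171.7 0.367
python3 -m crank '[[0,0,0,0,0,-20,0.2],[0,0,0,0,0,-40,0.2],[0,0,0,0,0,-40,0.2],[0,0,0.12,0,0,-40,0.2],[0,0,0.12,0,0,-15,0.2],[0,0,0.12,0,0,0,0.2],[0,0,0,0,0,0,0.2]]'
python3 go.py 560 -110 320 0.006
```

```text
t: 12.12
tool_pos: [0.4081, 0.2337, 0.172]
tool_rot: [3.089, 0.573, 0.0]
contact_force: [-0.1, -0.8, -0.0]
opening: 0.0587
t 12.12 pos [408.1 233.7 172. ] head 0.3665 tilt [0.0001 0.    ] open 58.7 F [-0.1 -0.8 -0. ]
shift before turn [-0.5  0.2  0.3] rows 0.0
shift after turn [-0.5  0.2  0.3] rows 0.0
turn z -0.0 -0.003711073884588245 tilt fix [-1.e-04 -0.e+00  1.e+00]
t: 12.7
tool_pos: [0.4064, 0.233, 0.3316]
tool_rot: [3.139, -0.014, -0.01]
contact_force: [0.2, 0.6, -0.1]
opening: 0.0589
t 12.7 pos [406.4 233.  331.6] head -0.0086 tilt [-0.0066 -0.0024] open 58.9 F [ 0.2  0.6 -0.1]
shift before turn [156.6 341.6  11.4] rows 8.2
shift after turn [151.6 343.9  11.4] rows 8.2
turn z -0.015 -0.11709636607715268 tilt fix [ 0.0066 -0.0024  1.    ]
```

```bash
python3 -m crank '[[0.002,0.0065,-0.014,19,41,0,0.2],[0,0,0,19,41,0,0.2],[0,0,0,19,41,0,0.2],[0,0,0,19,41,0,0.2],[0,0,0,19,41,0,0.2],[0,0,0,19,41,0,0.2],[0,0,0,19,41,0,0.2],[0,0,0,19,41,0,0.2]]'
python3 -m crank '[[0,0,0,0,15,0,0.2],[0,0,0,0,0,0,0.2],[0,0,0,0,0,0,0.2]]'
python3 wf.py w6.png tray_long .6162 -.211 .006 0
python3 go.py 616.2 -211 230 0.006
```

```text
t: 13.37
tool_pos: [0.5526, -0.0684, 0.3255]
tool_rot: [-3.135, -0.079, 0.009]
contact_force: [1.1, 0.6, 0.3]
opening: 0.0587
t: 13.62
tool_pos: [0.5549, -0.0913, 0.3216]
tool_rot: [-3.135, -0.078, 0.016]
contact_force: [-0.1, 1.3, -0.5]
opening: 0.059
tray_long 0.59 [ 0.6173 -0.2126  0.0072] 1-iou 0.03
t 13.72 pos [554.6 -90.  321.7] head 0.051 tilt [-0.0106  0.0049] open 58.8 F [ 0.3 -0.6 -0.4]
shift before turn [ 56.3 124.5  90.4] rows 3.0
shift after turn [ 61.8 121.9  90.4] rows 2.9
turn z 0.045 0.3601717698888258 tilt fix [0.0103 0.0055 0.9999]
```

View pics/w6.png

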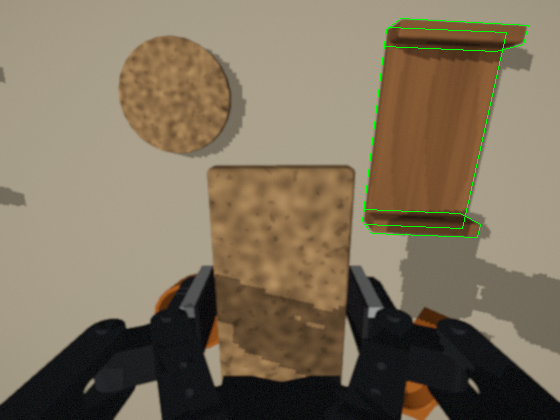

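The wrist view shows the long tray fitted at (435,130), with the long liner held straight, its front edge at row ~170.

```bash
python3 held.py 160 170 172 174;python3 - <<'E'
import cv2
im=cv2.imread('pics/held.png')[155:200,200:365]
cv2.imwrite('pics/held_b.png',cv2.resize(im,None,fx=4,fy=4,interpolation=cv2.INTER_NEAREST))
E
python3 go.py 616.8 -211.5 230 0.006
```

```text
170.0 [ 56.    1.  159.4]
172.0 [ 55.2   1.  159.4]
174.0 [ 54.4   1.  159.4]
t 13.77 pos [554.6 -89.5 322.1] head 0.0516 tilt [-0.0099  0.0048] open 58.6 F [-0.   0.5 -0.7]
shift before turn [ 56.7 125.6  90.9] rows 3.0
shift after turn [ 62.3 122.8  90.9] rows 2.9
turn z 0.046 0.36459454670308844 tilt fix [0.0096 0.0053 0.9999]
```

View pics/held_b.png

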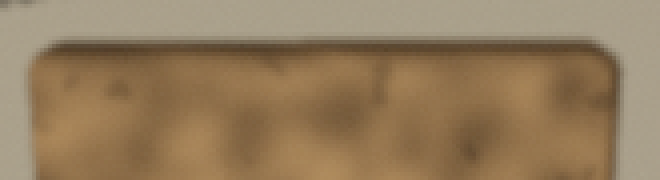

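```bash
python3 -m crank '[[-0.005,0.0096,0.044,20,40,10,0.2],[0,0,0,21,40,20,0.2],[0,0,0,21,40,25,0.2],[0,0,0,0,0,25,0.2],[0,0,0,0,0,10,0.2],[0,0,0,0,0,0,0.2]]'
python3 go.py 616.5 -211.5 195 0.006
```

```text
t: 14.27
tool_pos: [0.6161, -0.1904, 0.2376]
tool_rot: [3.141, 0.038, 0.011]
contact_force: [-0.1, 0.4, -0.9]
opening: 0.0587
t 14.27 pos [ 616.1 -190.4  237.6] head 0.0241 tilt [ 0.0071 -0.0003] open 58.7 F [-0.1  0.4 -0.9]
shift before turn [-0.4 21.  42.6] rows 1.0
shift after turn [-0.  21.  42.6] rows 1.0
turn z 0.018 0.14514487663339537 tilt fix [-7.1e-03 -4.0e-04  1.0e+00]
```

```bash
python3 -m crank '[[0,-0.007,0.018,-0.2,21,15,0.2],[0,0,0,0,2,15,0.2],[0,0,0,0,0,10,0.2],[0,0,0,0,0,0,0.2],[0,0,0,0,0,0,0.2]]'
python3 go.py 616.5 -211.5 190 0.006
```

```text
t: 14.68
tool_pos: [0.617, -0.2066, 0.1998]
tool_rot: [-3.141, -0.024, -0.004]
contact_force: [0.4, 0.2, 0.4]
opening: 0.0588
t 14.68 pos [ 617.  -206.6  199.8] head 0.0156 tilt [0.0023 0.0004] open 58.8 F [0.4 0.2 0.4]
shift before turn [-0.6  4.9  9.8] rows 0.2
shift after turn [-0.6  4.9  9.8] rows 0.2
turn z 0.01 0.07658526546361699 tilt fix [-2.3e-03  3.0e-04  1.0e+00]
```

```bash
python3 -m crank '[[0,-0.002,0.01,-0.6,5,4,0.2],[0,0,0.004,0,1,4,0.2],[0,0,0,0,0,2,0.2],[0,0,0,0,0,0,0.2]]'
python3 go.py 616.5 -211.5 190 0.006
```

```text
t: 15.02
tool_pos: [0.6175, -0.2111, 0.1926]
tool_rot: [3.14, 0.005, 0.007]
contact_force: [-0.7, 0.8, -0.9]
opening: 0.0588
t 15.02 pos [ 617.5 -211.1  192.6] head 0.0034 tilt [ 0.0045 -0.0013] open 58.8 F [-0.7  0.8 -0.9]
shift before turn [-1.   0.4  2.6] rows 0.1
shift after turn [-1.   0.4  2.6] rows 0.1
turn z -0.003 -0.021003597449258393 tilt fix [-0.0045 -0.0014  1.    ]
```

```bash
python3 -m crank '[[0.001,-0.0045,-0.003,-1,0.3,5,0.2],[0,-0.002,0,0,0,4,0.2],[0,-0.001,0,0,0,2,0.2],[0,0,0,0,0,0,0.2]]'
python3 go.py 616.5 -211.5 180 0.006
```

```text
t: 15.35
tool_pos: [0.6168, -0.2117, 0.1816]
tool_rot: [3.141, 0.01, -0.004]
contact_force: [-0.0, -0.1, -0.5]
opening: 0.0586
t 15.35 pos [ 616.8 -211.7  181.6] head 0.0065 tilt [-0.0023 -0.0009] open 58.6 F [-0.  -0.1 -0.5]
shift before turn [-0.3 -0.2  1.6] rows 0.0
shift after turn [-0.3 -0.2  1.6] rows 0.0
turn z 0.001 0.004046768271237511 tilt fix [ 2.3e-03 -9.0e-04  1.0e+00]
```

```bash
python3 -m crank '[[0,0.002,0,-0.3,0,1.6,0.2],[0,0,0,0,0,0,0.2],[0,0,0,0,0,0,-0.2],[0,0,0,0,0,0,-0.7],[0,0,0,0,0,0,-0.7],[0,0,0,0,0,0,-0.7]]'
python3 go.py 616.5 -211.5 180 0.006
python3 -m crank '[[0,0,0,0,0,-15,-0.7],[0,0,0,-10,0,-40,-0.7],[0,0,0,-20,0,-40,-0.7],[0,0,0,-20,0,-40,-0.7],[0,0,0,0,0,0,-0.7],[0,0,0,0,0,0,-0.7],[0,0,0,0,0,0,-0.7]]'
python3 wf.py w7.png tray_long .617 -.2115 .006 0 liner_long_c .617 -.2115 .006 .008; python3 go.py 385.5 -246 330 -0.41
```

```text
t: 15.85
tool_pos: [0.6167, -0.212, 0.1801]
tool_rot: [3.14, 0.01, 0.001]
contact_force: [0.7, -0.2, 0.3]
opening: 0.0726
t 15.85 pos [ 616.7 -212.   180.1] head 0.0063 tilt [ 0.0005 -0.0012] open 72.6 F [ 0.7 -0.2  0.3]
shift before turn [-0.2 -0.5  0.1] rows 0.0
shift after turn [-0.2 -0.5  0.1] rows 0.0
turn z 0.0 0.002579565344824175 tilt fix [-5.0e-04 -1.2e-03  1.0e+00]
t: 16.43
tool_pos: [0.5664, -0.212, 0.3239]
tool_rot: [3.139, 0.011, 0.004]
contact_force: [0.4, -0.3, 0.5]
opening: 0.0726
tray_long 0.82 [ 0.6174 -0.2126  0.0046] 1-iou 0.472
liner_long_c 0.96 [ 6.177e-01 -2.130e-01  3.000e-04] 1-iou 0.022
t 16.58 pos [ 566.1 -211.7  320.5] head 0.0072 tilt [-0.0024 -0.0003] open 72.8 F [0.7 0.3 0. ]
shift before turn [-180.9   33.    -9.1] rows 4.3
shift after turn [-152.   103.5   -9.1] rows 3.6
turn z 0.417 3.3372238917742614 tilt fix [ 2.4e-03 -3.0e-04  1.0e+00]
```

View pics/w7.png

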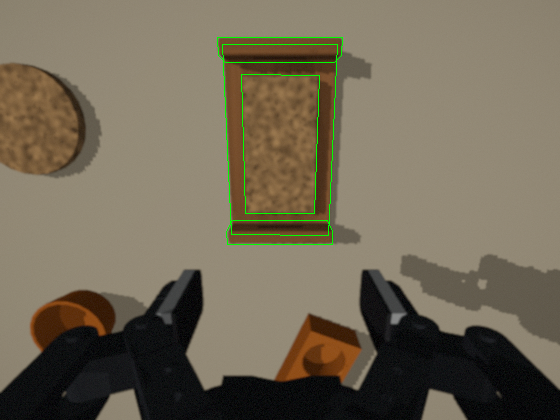

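The wrist view shows the long liner centred in the long tray at (280,143), within 0.5 mm. Both liners are in, so the two-egg mould comes next.

```bash
python3 -m crank '[[0,0,0,-38,7,-3,-0.7],[0,0,0,-38,7,-3,-0.7],[0,0,0,-38,7,-3,-0.7],[0,0,0,-38,7,-3,-0.7],[0,0,0.12,-10,2,0,-0.7],[0,0,0.12,0,0,0,-0.7],[0,0,0.12,0,0,0,-0.7],[0,0,0.05,0,0,0,-0.7]]'
python3 -m crank '[[0,0,0,0,0,0,-0.7],[0,0,0,0,0,0,-0.7]]'
python3 go.py 385.5 -246 330 -0.41
python3 wf.py w8.png mould_two_c .3853 -.246 -.41 0
```

```text
t: 17.25
tool_pos: [0.3974, -0.2419, 0.3162]
tool_rot: [-3.062, 0.645, 0.049]
contact_force: [0.1, 0.9, -0.3]
opening: 0.0723
t: 17.42
tool_pos: [0.3969, -0.2416, 0.3132]
tool_rot: [-3.059, 0.644, 0.057]
contact_force: [-0.3, 0.3, -0.4]
opening: 0.0726
t 17.42 pos [ 396.9 -241.6  313.2] head -0.4147 tilt [-0.0326  0.0224] open 72.6 F [-0.3  0.3 -0.4]
shift before turn [ -9.3   8.5 -16.6] rows 0.4
shift after turn [ -9.4   8.5 -16.6] rows 0.4
turn z -0.005 -0.03745274241144614 tilt fix [0.0388 0.0073 0.9992]
mould_two_c 0.97 [ 0.3886 -0.2471 -0.3961] 1-iou 0.019
```

View pics/w8.png

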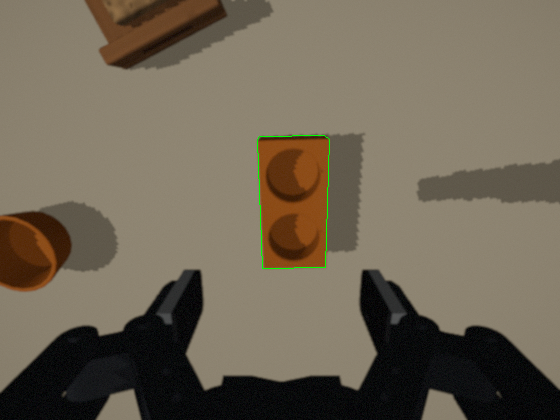

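The wrist view shows the two-egg mould upright at (294,200), with a tight fit.

```bash
python3 -m crank '[[-0.007,0.038,-0.018,-9,8,25,-0.7],[0,0,0,0,0,40,-0.7],[0,0,0,0,0,30,-0.7],[0,0,0,0,0,0,-0.7],[0,0,0,0,0,0,-0.7]]'
python3 go.py 388 -247 174 -0.397
```

```text
t: 17.93
tool_pos: [0.3867, -0.2457, 0.2185]
tool_rot: [3.08, -0.607, 0.01]
contact_force: [1.4, -0.5, 0.6]
opening: 0.0728
t 17.93 pos [ 386.7 -245.7  218.5] head -0.389 tilt [ 0.0055 -0.0039] open 72.8 F [ 1.4 -0.5  0.6]
shift before turn [ 1.3  0.6 44.5] rows 1.1
shift after turn [ 1.4  0.6 44.5] rows 1.1
turn z 0.008 0.06367513519272805 tilt fix [-0.0066 -0.0015  1.    ]
```

```bash
python3 -m crank '[[0.0015,-0.006,0.008,1.4,0.6,10,-0.7],[0,0,0,0,0,0,-0.7],[0,0,0,0,0,0,-0.7]]'
python3 go.py 388 -247 174 -0.397
python3 wf.py w9.png mould_two_c .388 -.247 -.397 0
```

```text
t: 18.18
tool_pos: [0.3895, -0.2478, 0.2111]
tool_rot: [3.078, -0.618, 0.005]
contact_force: [0.2, 0.2, 0.4]
opening: 0.0724
t 18.18 pos [ 389.5 -247.8  211.1] head -0.3962 tilt [ 0.003  -0.0024] open 72.4 F [0.2 0.2 0.4]
shift before turn [-1.8 -0.2 37.1] rows 0.9
shift after turn [-1.8 -0.2 37.1] rows 0.9
turn z 0.001 0.00614320410969782 tilt fix [-0.0037 -0.0011  1.    ]
mould_two_c 0.68 [ 0.3885 -0.2472 -0.3906] 1-iou 0.009
```

```bash
python3 -m crank '[[0.001,-0.0037,-0.003,-1.2,-0.3,15,-0.7],[0,0,0,0,0,12,-0.7],[0,-0.001,0,-0.5,0,5,-0.7],[0,0,0,0,0,0,-0.7],[0,0,0,0,0,0,-0.7]]'
python3 go.py 388.4 -247.2 175 -0.393
```

```text
t: 18.7
tool_pos: [0.3905, -0.2488, 0.1841]
tool_rot: [3.076, -0.611, 0.014]
contact_force: [-0.7, -0.4, -0.9]
opening: 0.0724
t 18.7 pos [ 390.5 -248.8  184.1] head -0.3924 tilt [ 0.0074 -0.0072] open 72.4 F [-0.7 -0.4 -0.9]
shift before turn [-2.7 -0.7  9. ] rows 0.2
shift after turn [-2.7 -0.7  9. ] rows 0.2
turn z 0.001 0.004502719342884376 tilt fix [-0.0096 -0.0039  0.9999]
```

```bash
python3 -m crank '[[0.004,-0.0096,0,-2.7,-0.7,5,-0.7],[0,-0.002,0,0,0,3,-0.7],[0,0,0,0,0,0,-0.7],[0,0,0,0,0,0,-0.7]]'
python3 go.py 388.4 -247.2 175 -0.393
```

```text
t: 19.03
tool_pos: [0.3889, -0.2477, 0.1776]
tool_rot: [3.081, -0.612, 0.001]
contact_force: [-0.4, -0.5, 0.1]
opening: 0.0728
t 19.03 pos [ 388.9 -247.7  177.6] head -0.3924 tilt [ 0.0002 -0.0008] open 72.8 F [-0.4 -0.5  0.1]
shift before turn [-0.6 -0.3  2.6] rows 0.1
shift after turn [-0.6 -0.3  2.6] rows 0.1
turn z 0.001 0.004991934837665468 tilt fix [-5.e-04 -7.e-04  1.e+00]
```

```bash
python3 -m crank '[[0.0007,-0.0005,0,-0.6,-0.3,2.5,-0.7],[0,0,0,0,0,0,-0.7],[0,0,0,0,0,0,0.3],[0,0,0,0,0,0,0.3],[0,0,0,0,0,0,0.3],[0,0,0,0,0,0,0.3],[0,0,0,0,0,0,0.3]]' 40
python3 go.py 388.4 -247.2 175 -0.393
```

```text
t: 19.62
tool_pos: [0.3886, -0.2473, 0.1755]
tool_rot: [3.081, -0.612, 0.001]
contact_force: [-0.1, 0.5, -1.7]
opening: 0.053
t 19.62 pos [ 388.6 -247.3  175.5] head -0.3923 tilt [ 0.0007 -0.0006] open 53.0 F [-0.1  0.5 -1.7]
shift before turn [-0.3 -0.   0.5] rows 0.0
shift after turn [-0.3 -0.   0.5] rows 0.0
turn z 0.001 0.005350766848813748 tilt fix [-9.e-04 -3.e-04  1.e+00]
```

```bash
python3 -m crank '[[0,0,0,0,0,-20,0.3],[0,0,0,0,0,-40,0.3],[0,0,0,0,0,-40,0.3],[0,0,-0.1,0,0,-25,0.3],[0,0,-0.1,0,0,0,0.3],[0,0,-0.1,0,0,0,0.3],[0,0,-0.095,0,0,0,0.3],[0,0,0,0,0,0,0.3]]'
python3 go.py 616.9 -211.7 300 0.005
```

```text
t: 20.28
tool_pos: [0.3873, -0.2461, 0.3045]
tool_rot: [-3.138, -0.033, 0.005]
contact_force: [1.0, -1.0, 0.1]
opening: 0.0532
t 20.28 pos [ 387.3 -246.1  304.5] head 0.0209 tilt [-0.0033  0.0031] open 53.2 F [ 1.  -1.   0.1]
shift before turn [230.3 -29.6   3.8] rows 5.5
shift after turn [229.8 -33.3   3.8] rows 5.5
turn z 0.016 0.1275012064501979 tilt fix [0.0033 0.0032 1.    ]
```

```bash
python3 -m crank '[[-0.003,0.003,0.016,38,-5.5,0,0.3],[0,0,0,38,-5.5,0,0.3],[0,0,0,38,-5.5,0,0.3],[0,0,0,38,-5.5,0,0.3],[0,0,0,38,-5.5,0,0.3],[0,0,0,25,-4,0,0.3],[0,0,0,0,0,0,0.3],[0,0,0,0,0,0,0.3]]'
python3 go.py 616.9 -211.7 250 0.005; python3 -c "
from h import *
save(eyes.get_image('wrist'),'w10.png')"
```

```text
t: 20.95
tool_pos: [0.6098, -0.2118, 0.2967]
tool_rot: [-3.139, 0.032, 0.012]
contact_force: [0.0, 0.2, -1.3]
opening: 0.0534
t 20.95 pos [ 609.8 -211.8  296.7] head -0.0203 tilt [-0.0077  0.0028] open 53.4 F [ 0.   0.2 -1.3]
shift before turn [ 7.5 -0.1 46.6] rows 1.1
shift after turn [ 7.5  0.1 46.6] rows 1.1
turn z -0.025 -0.20238774569680373 tilt fix [0.0077 0.0026 1.    ]
```

View pics/w10.png

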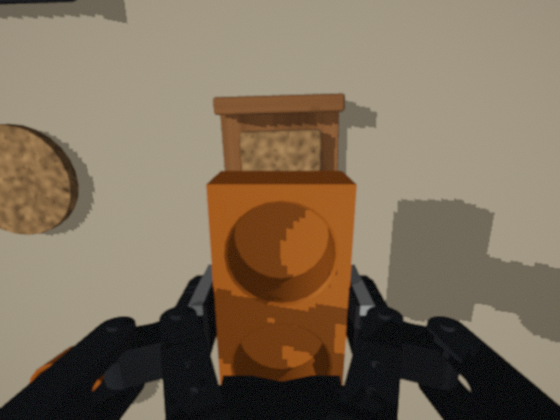

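The mould is held straight, its front top edge at row ~183, with the tray and liner right below. I'll lower it.

```bash
python3 held.py 145.5 181 183 185; python3 -m crank '[[-0.003,0.008,-0.025,7.5,0,15,0.3],[0,0,0,0,0,20,0.3],[0,0,0,0,0,15,0.3],[0,0,0,0,0,0,0.3],[0,0,0,0,0,0,0.3]]'
python3 go.py 616.9 -211.7 225 0.005
```

```text
181.0 [ 54.5   0.9 145.1]
183.0 [ 53.8   0.9 145.1]
185.0 [ 53.1   0.9 145.1]
t: 21.47
tool_pos: [0.6114, -0.2141, 0.2468]
tool_rot: [3.14, -0.005, 0.001]
contact_force: [-0.2, 0.1, 0.2]
opening: 0.0532
t 21.47 pos [ 611.4 -214.1  246.8] head -0.0031 tilt [ 0.0003 -0.0013] open 53.2 F [-0.2  0.1  0.2]
shift before turn [ 5.5 -2.5 21.8] rows 0.5
shift after turn [ 5.5 -2.4 21.8] rows 0.5
turn z -0.008 -0.06483949205877337 tilt fix [-3.0e-04 -1.3e-03  1.0e+00]
```

```bash
python3 -m crank '[[0.001,0,-0.008,6,-2.5,12,0.3],[0,0,0,0,0,8,0.3],[0,0,0,0,0,0,0.3],[0,0,0,0,0,0,0.3]]'
python3 go.py 616.9 -211.7 218 0.005
```

```text
t: 21.8
tool_pos: [0.617, -0.2125, 0.2278]
tool_rot: [3.14, 0.004, 0.005]
contact_force: [-0.5, 0.0, -0.6]
opening: 0.0534
t 21.8 pos [ 617.  -212.5  227.8] head 0.0028 tilt [ 0.0031 -0.0016] open 53.4 F [-0.5  0.  -0.6]
shift before turn [-0.1 -0.8  9.8] rows 0.2
shift after turn [-0.1 -0.8  9.8] rows 0.2
turn z -0.002 -0.017201392995129794 tilt fix [-0.0031 -0.0016  1.    ]
```

```bash
python3 -m crank '[[0.0015,-0.003,-0.002,-0.3,-0.8,10,0.3],[0,0,0,0,0,8,0.3],[0,0,0,0,0,5,0.3],[0,0,0,0,0,0,0.3],[0,0,0,0,0,0,0.3]]'
python3 go.py 616.9 -211.7 198 0.005
```

```text
t: 22.22
tool_pos: [0.6172, -0.2117, 0.2034]
tool_rot: [3.141, 0.008, 0.002]
contact_force: [-0.1, 0.3, -1.4]
opening: 0.0531
t 22.22 pos [ 617.2 -211.7  203.4] head 0.0052 tilt [ 0.0011 -0.0007] open 53.1 F [-0.1  0.3 -1.4]
shift before turn [-0.3  0.   5.4] rows 0.1
shift after turn [-0.3  0.   5.4] rows 0.1
turn z 0.0 0.001936725839268405 tilt fix [-1.1e-03 -7.0e-04  1.0e+00]
```

```bash
python3 -m crank '[[0.0005,-0.001,0,-0.3,0,4,0.3],[0,-0.001,0,0,0,2.5,0.3],[0,0,0,0,0,1,0.3],[0,0,0,0,0,0,0.3]]'
python3 go.py 616.9 -211.7 195.5 0.005
```

```text
t: 22.55
tool_pos: [0.6172, -0.2118, 0.1957]
tool_rot: [3.141, 0.008, -0.0]
contact_force: [0.7, -0.1, -0.8]
opening: 0.0536
t 22.55 pos [ 617.2 -211.8  195.7] head 0.0053 tilt [-0.0002 -0.0006] open 53.6 F [ 0.7 -0.1 -0.8]
shift before turn [-0.3 -0.1  0.2] rows 0.0
shift after turn [-0.3 -0.1  0.2] rows 0.0
turn z 0.0 0.0023901426586263597 tilt fix [ 2.e-04 -6.e-04  1.e+00]
```

```bash
python3 -m crank '[[0,0,0,-0.2,0,0.4,0.3],[0,0,0,0,0,0,0.0],[0,0,0,0,0,0,-0.3],[0,0,0,0,0,0,-0.7],[0,0,0,0,0,0,-0.7],[0,0,0,0,0,0,-0.7]]'
python3 go.py 616.9 -211.7 195.5 0.005
python3 -m crank '[[0,0,0,0,0,-15,-0.7],[0,0,0,0,0,-40,-0.7],[0,0,0,-20,0,-40,-0.7],[0,0,0,-20,0,-40,-0.7],[0,0,0,0,0,0,-0.7],[0,0,0,0,0,0,-0.7],[0,0,0,0,0,0,-0.7]]'
python3 wf.py w11.png mould_two_c .617 -.2117 .005 .02; python3 go.py 486 429.5 330 0.465
```

```text
t: 23.05
tool_pos: [0.6176, -0.2121, 0.1969]
tool_rot: [3.14, 0.008, 0.004]
contact_force: [0.2, -0.3, 0.0]
opening: 0.0727
t 23.05 pos [ 617.6 -212.1  196.9] head 0.0052 tilt [ 0.0023 -0.0018] open 72.7 F [ 0.2 -0.3  0. ]
shift before turn [-0.7 -0.4  1.4] rows 0.0
shift after turn [-0.7 -0.4  1.4] rows 0.0
turn z 0.0 0.0014676530697315116 tilt fix [-0.0023 -0.0018  1.    ]
t: 23.63
tool_pos: [0.5774, -0.212, 0.3409]
tool_rot: [3.138, 0.009, 0.007]
contact_force: [0.4, 0.9, 1.1]
opening: 0.0729
mould_two_c 0.95 [ 0.6168 -0.213  -0.0025] 1-iou 0.017
t 23.73 pos [ 577.3 -211.8  338.6] head 0.0059 tilt [ 0.0016 -0.0021] open 72.6 F [ 0.1 -0.   0.7]
shift before turn [ -87.5 -641.8    7.2] rows 15.4
shift after turn [ 206.  -614.2    7.2] rows 14.7
turn z -0.459 -3.6727595118407486 tilt fix [-0.0016 -0.0021  1.    ]
```

View pics/w11.png

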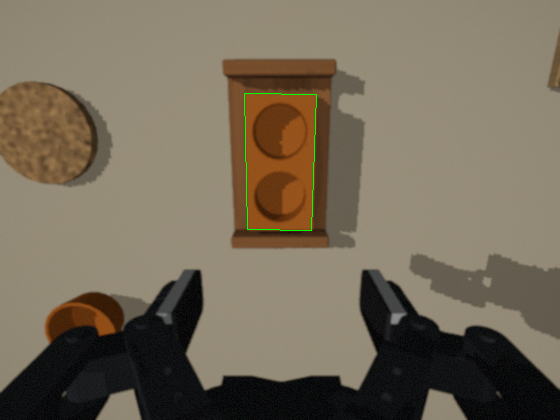

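The wrist view shows the two-egg mould on its liner at (281,162), within 1 mm of the tray centre. Now the one-egg mould.

```bash
python3 -m crank '[[0,0,0,-5.5,-41,0,-0.7],[0,0,0,-5.5,-41,0,-0.7],[0,0,0,-5.5,-41,0,-0.7],[0,0,0,-5.5,-41,0,-0.7],[0,0,0,-5.5,-41,0,-0.7],[0,0,0,-5.5,-41,0,-0.7],[0,0,0,-5.5,-41,0,-0.7],[0,0,0,-5.5,-41,0,-0.7]]'
python3 -m crank '[[0,0,0,-5.5,-41,0,-0.7],[0,0,0,-5.5,-41,0,-0.7],[0,0,0,-5.5,-41,0,-0.7],[0,0,0,-5.5,-41,0,-0.7],[0,0,0,-5.5,-41,0,-0.7],[0,0,0,-5.5,-41,0,-0.7],[0,0,0,-5.5,-30,0,-0.7],[0,0,0,0,0,0,-0.7]]'
python3 go.py 486 429.5 330 0.465
```

```text
t: 24.4
tool_pos: [0.5311, 0.1154, 0.3245]
tool_rot: [3.141, -0.012, -0.033]
contact_force: [0.9, 0.1, -0.5]
opening: 0.0727
t: 25.07
tool_pos: [0.4871, 0.4002, 0.3086]
tool_rot: [3.132, 0.002, -0.072]
contact_force: [0.5, -0.6, 0.4]
opening: 0.0724
t 25.07 pos [487.1 400.2 308.6] head 0.0008 tilt [-0.046  -0.0089] open 72.4 F [ 0.5 -0.6  0.4]
shift before turn [ -2.  -29.1 -21.6] rows 0.7
shift after turn [ 11.3 -27.  -21.6] rows 0.6
turn z -0.464 -3.7138129121944026 tilt fix [ 0.046  -0.0089  0.9989]
```

```bash
python3 -m crank '[[0.008,0.045,0,0,-20,-5,-0.7],[0,0,-0.12,0,0,0,-0.7],[0,0,-0.12,0,0,0,-0.7],[0,0,-0.12,0,0,0,-0.7],[0,0,-0.1,0,0,0,-0.7],[0,0,0,0,0,0,-0.7],[0,0,0,0,0,0,-0.7]]'
python3 go.py 486 429.5 330 0.465
python3 wf.py w12.png mould_one_c .486 .4295 .465 0
```

```text
t: 25.65
tool_pos: [0.4839, 0.4234, 0.2973]
tool_rot: [3.039, 0.751, -0.037]
contact_force: [0.0, 0.7, 0.1]
opening: 0.0727
t 25.65 pos [483.9 423.4 297.3] head 0.4843 tilt [-0.0201 -0.0164] open 72.7 F [0.  0.7 0.1]
shift before turn [  3.9  -4.2 -32.8] rows 0.8
shift after turn [  3.8  -4.3 -32.8] rows 0.8
turn z 0.019 0.1544837313763523 tilt fix [ 0.0254 -0.0052  0.9997]
mould_one_c 0.87 [0.4878 0.4277 0.4287] 1-iou 0.015
```

View pics/w12.png

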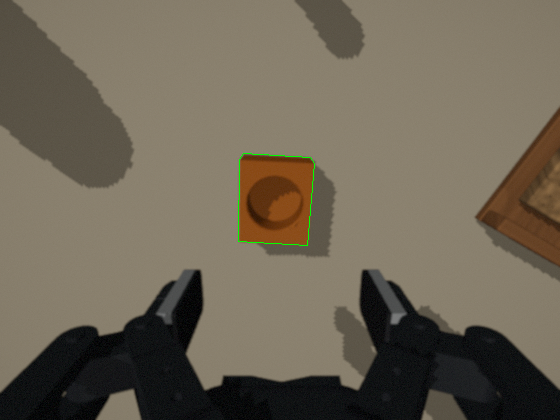

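The wrist view shows the one-egg mould at (276,200), its long side up the picture. The fit is tight: (0.488, 0.428), yaw 0.43.

```bash
python3 -m crank '[[0.005,0.025,0.055,3.5,-3,20,-0.7],[0,0,0,0,0,35,-0.7],[0,0,0,0,0,25,-0.7],[0,0,0,0,0,0,-0.7],[0,0,0,0,0,0,-0.7]]'
python3 go.py 487.8 428 175 0.43
python3 wf.py w13.png mould_one_c .4878 .428 .43 0
```

```text
t: 26.17
tool_pos: [0.4871, 0.4276, 0.2175]
tool_rot: [-3.072, -0.651, -0.01]
contact_force: [0.1, 1.0, 0.7]
opening: 0.0725
t 26.17 pos [487.1 427.6 217.5] head 0.4178 tilt [0.0057 0.0028] open 72.5 F [0.1 1.  0.7]
shift before turn [ 0.6 -0.1 42.5] rows 1.0
shift after turn [ 0.6 -0.1 42.5] rows 1.0
turn z -0.012 -0.09787499831351809 tilt fix [-6.3e-03  3.0e-04  1.0e+00]
mould_one_c 0.76 [0.4878 0.4276 0.4335] 1-iou 0.017
```

```bash
python3 -m crank '[[0,-0.006,-0.013,0.5,0,15,-0.7],[0,-0.001,0,0,0,12,-0.7],[0,-0.001,0,0,0,6,-0.7],[0,0,0,0,0,0,-0.7],[0,0,0,0,0,0,-0.7]]'
python3 go.py 487.8 427.8 175.5 0.431
```

```text
t: 26.68
tool_pos: [0.4899, 0.4293, 0.1884]
tool_rot: [-3.065, -0.672, -0.012]
contact_force: [1.0, -0.3, 0.3]
opening: 0.0726
t 26.68 pos [489.9 429.3 188.4] head 0.4317 tilt [0.0066 0.0053] open 72.6 F [ 1.  -0.3  0.3]
shift before turn [-2.7  0.5 12.9] rows 0.3
shift after turn [-2.7  0.5 12.9] rows 0.3
turn z 0.001 0.005879600466830226 tilt fix [-0.0082  0.002   1.    ]
```

```bash
python3 -m crank '[[-0.002,-0.008,0,-2.7,0.5,6,-0.7],[0,-0.002,0,0,0,4,-0.7],[0,-0.001,0,-0.5,0,2,-0.7],[0,0,0,0,0,0,-0.7]]'
python3 go.py 487.8 427.8 175.5 0.431
```

```text
t: 27.02
tool_pos: [0.4873, 0.4276, 0.176]
tool_rot: [3.068, 0.673, -0.004]
contact_force: [-1.0, 0.4, 0.3]
opening: 0.0729
t 27.02 pos [487.3 427.6 176. ] head 0.4317 tilt [-0.0025 -0.0011] open 72.9 F [-1.   0.4  0.3]
shift before turn [0.6 0.1 0.5] rows 0.0
shift after turn [0.6 0.1 0.5] rows 0.0
turn z 0.001 0.005252306518247707 tilt fix [2.8e-03 1.0e-04 1.0e+00]
```

```bash
python3 -m crank '[[0,0.002,0,0.5,0,0.5,-0.7],[0,0,0,0,0,0,-0.7],[0,0,0,0,0,0,0.3],[0,0,0,0,0,0,0.3],[0,0,0,0,0,0,0.3],[0,0,0,0,0,0,0.3],[0,0,0,0,0,0,0.3]]' 40
python3 go.py 487.8 427.8 175.5 0.431
python3 -m crank '[[0,0,0,0,0,-20,0.3],[0,0,0,0,0,-40,0.3],[0,0,0,0,0,-40,0.3],[0,0,0.12,0,0,-25,0.3],[0,0,0.12,0,0,0,0.3],[0,0,0.12,0,0,0,0.3],[0,0,0.085,0,0,0,0.3],[0,0,0,0,0,0,0.3]]'
python3 go.py 607.9 221.7 300 -0.016
```

```text
t: 27.6
tool_pos: [0.4881, 0.4281, 0.1765]
tool_rot: [-3.068, -0.673, -0.002]
contact_force: [-0.7, 0.5, -0.1]
opening: 0.0531
t 27.6 pos [488.1 428.1 176.5] head 0.4316 tilt [0.0009 0.0009] open 53.1 F [-0.7  0.5 -0.1]
shift before turn [-0.4  0.2  1. ] rows 0.0
shift after turn [-0.4  0.2  1. ] rows 0.0
turn z 0.001 0.004957716466272188 tilt fix [-1.2e-03  4.0e-04  1.0e+00]
t: 28.27
tool_pos: [0.487, 0.4272, 0.3049]
tool_rot: [3.139, -0.052, -0.006]
contact_force: [-0.1, -0.1, -1.1]
opening: 0.0535
t 28.27 pos [487.  427.2 304.9] head -0.0333 tilt [-0.0037 -0.0024] open 53.5 F [-0.1 -0.1 -1.1]
shift before turn [127.7 201.4   5. ] rows 4.8
shift after turn [124.2 203.5   5. ] rows 4.9
turn z -0.017 -0.13851557833542572 tilt fix [ 0.0036 -0.0025  1.    ]
```

```bash
python3 -m crank '[[0.002,0.003,-0.017,28,32,-3,0.3],[0,0,0,28,32,-3,0.3],[0,0,0,25,30,-3,0.3],[0,0,0,0,0,0,0.3],[0,0,0,0,0,0,0.3],[0,0,0,0,0,0,0.3],[0,0,0,0,0,0,0.3]]'
python3 wf.py w14.png tray_short .608 .2215 -.016 0 liner_square_c .608 .2215 -.016 .008
python3 held.py 146.5 195 200 205 365
python3 go.py 607.9 221.7 250 -0.016
```

```text
t: 28.85
tool_pos: [0.5664, 0.3303, 0.3112]
tool_rot: [3.14, 0.004, -0.007]
contact_force: [0.1, 0.2, -1.1]
opening: 0.0533
tray_short 0.91 [ 0.6079  0.2211 -0.014 ] 1-iou 0.339
liner_square_c 0.71 [ 0.6075  0.2209 -0.0245] 1-iou 0.047
195.0 [ 49.1   0.9 146.3]
200.0 [ 47.2   0.9 146.3]
205.0 [ 45.3   0.9 146.3]
365.0 [-26.7   0.8 146.6]
t 29.05 pos [566.2 330.8 311.5] head 0.0032 tilt [-0.0039 -0.0013] open 53.7 F [ 0.2  0.5 -0.1]
shift before turn [ 41.6 109.2  61.5] rows 2.6
shift after turn [ 43.7 108.3  61.5] rows 2.6
turn z 0.019 0.15389178469567 tilt fix [ 0.0039 -0.0013  1.    ]
```

View pics/w14.png

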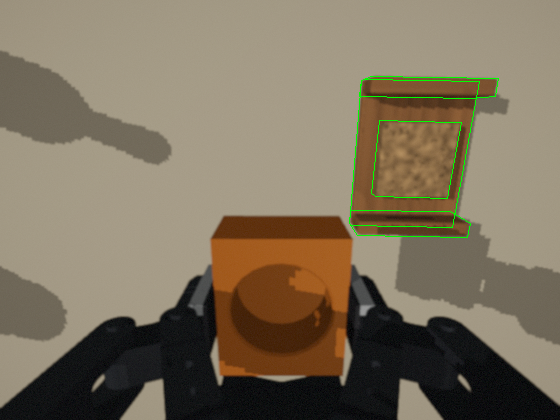

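The wrist view shows the liner centred in the short tray at (417,160) to within 0.5 mm. The held mould runs from row 238 to row 375, centred in the jaws.

```bash
python3 -m crank '[[0.001,0.004,0.019,14,36,5,0.3],[0,0,0,14,36,10,0.3],[0,0,0,15,36,15,0.3],[0,0,0,0,0,20,0.3],[0,0,0,0,0,0,0.3],[0,0,0,0,0,0,0.3],[0,0,0,0,0,0,0.3]]'
python3 go.py 607.8 221.7 230 -0.0155
```

```text
t: 29.63
tool_pos: [0.6079, 0.225, 0.2627]
tool_rot: [-3.139, 0.006, -0.007]
contact_force: [-0.6, 0.4, -1.3]
opening: 0.0535
t 29.63 pos [607.9 225.  262.7] head -0.0039 tilt [0.0045 0.0023] open 53.5 F [-0.6  0.4 -1.3]
shift before turn [-0.2  3.4 32.6] rows 0.8
shift after turn [-0.2  3.4 32.6] rows 0.8
turn z 0.012 0.09267526917109592 tilt fix [-0.0045  0.0023  1.    ]
```

```bash
python3 -m crank '[[-0.002,-0.0045,0.012,-0.2,3.4,15,0.3],[0,0,0,0,0,15,0.3],[0,0,0,0,0,8,0.3],[0,0,0,0,0,0,0.3],[0,0,0,0,0,0,0.3]]'
python3 go.py 607.8 221.7 220 -0.0155
```

```text
t: 30.05
tool_pos: [0.6072, 0.2256, 0.224]
tool_rot: [-3.14, 0.018, -0.006]
contact_force: [0.8, -0.6, -1.4]
opening: 0.0535
t 30.05 pos [607.2 225.6 224. ] head -0.0112 tilt [0.0038 0.0016] open 53.5 F [ 0.8 -0.6 -1.4]
shift before turn [0.6 3.9 4. ] rows 0.1
shift after turn [0.6 3.9 4. ] rows 0.1
turn z 0.004 0.0346828945552069 tilt fix [-0.0038  0.0017  1.    ]
```

```bash
python3 -m crank '[[-0.002,-0.004,0.004,0.6,3.9,4,0.3],[0,0,0.001,0,0.8,4,0.3],[0,0,0,0,0,0,0.3],[0,0,0,0,0,0,0.3]]'
python3 go.py 607.8 221.7 205 -0.0155
```

```text
t: 30.38
tool_pos: [0.6078, 0.221, 0.2154]
tool_rot: [3.141, -0.025, -0.001]
contact_force: [-0.2, 0.4, -0.9]
opening: 0.0536
t 30.38 pos [607.8 221.  215.4] head -0.0159 tilt [-0.0003 -0.0005] open 53.6 F [-0.2  0.4 -0.9]
shift before turn [-0.  -0.7 10.4] rows 0.2
shift after turn [-0.  -0.7 10.4] rows 0.2
turn z -0.0 -0.002996383926028301 tilt fix [ 3.e-04 -5.e-04  1.e+00]
```

```bash
python3 -m crank '[[0,0,0,0,-0.7,7,0.3],[0,0,0,0,0,4,0.3],[0,0,0,0,0,0,0.3],[0,0,0,0,0,0,0.3]]'
python3 go.py 607.8 221.7 197 -0.0155
```

```text
t: 30.72
tool_pos: [0.6083, 0.2216, 0.2041]
tool_rot: [-3.141, 0.026, -0.002]
contact_force: [-1.1, 0.3, -0.3]
opening: 0.0532
t 30.72 pos [608.3 221.6 204.1] head -0.0163 tilt [ 0.0012 -0.    ] open 53.2 F [-1.1  0.3 -0.3]
shift before turn [-0.5 -0.1  7.1] rows 0.2
shift after turn [-0.5 -0.1  7.1] rows 0.2
turn z -0.001 -0.006306006484884108 tilt fix [-0.0012  0.      1.    ]
```

```bash
python3 -m crank '[[0,-0.001,0,-0.5,-0.1,4,0.3],[0,-0.001,0,0,0,2,0.3],[0,0,0,0,0,1,0.3],[0,0,0,0,0,0,0.3]]'
python3 go.py 607.8 221.7 196.5 -0.0155
```

```text
t: 31.05
tool_pos: [0.6078, 0.2218, 0.1965]
tool_rot: [-3.141, 0.025, 0.001]
contact_force: [-0.5, -0.7, -0.0]
opening: 0.0532
t 31.05 pos [607.8 221.8 196.5] head -0.0162 tilt [-0.0009  0.0001] open 53.2 F [-0.5 -0.7 -0. ]
shift before turn [ 0.   0.1 -0. ] rows 0.0
shift after turn [ 0.   0.1 -0. ] rows 0.0
turn z -0.001 -0.0056600284749777074 tilt fix [9.e-04 1.e-04 1.e+00]
```

```bash
python3 -m crank '[[0,0,0,0,0,0.2,0.3],[0,0,0,0,0,0,0.0],[0,0,0,0,0,0,-0.3],[0,0,0,0,0,0,-0.7],[0,0,0,0,0,0,-0.7],[0,0,0,0,0,0,-0.7]]'
python3 -m crank '[[0,0,0,0,0,-15,-0.7],[0,0,0,0,0,-40,-0.7],[0,0,0,-20,0,-40,-0.7],[0,0,0,-20,0,-40,-0.7],[0,0,0,0,0,0,-0.7],[0,0,0,0,0,0,-0.7],[0,0,0,0,0,0,-0.7],[0,0,0,0,0,0,-0.7]]'
python3 wf.py w15.png mould_one_c .6078 .2215 -.016 .02 tray_short .6078 .2215 -.016 0
```

```text
t: 31.55
tool_pos: [0.6083, 0.2219, 0.1974]
tool_rot: [-3.141, 0.025, -0.002]
contact_force: [0.4, -0.2, -0.5]
opening: 0.0728
t: 32.22
tool_pos: [0.5684, 0.2224, 0.3425]
tool_rot: [-3.139, 0.026, -0.008]
contact_force: [0.6, -0.7, -0.5]
opening: 0.0723
mould_one_c 0.65 [ 0.6083  0.221  -0.0188] 1-iou 0.013
tray_short 0.81 [ 0.6084  0.2213 -0.018 ] 1-iou 0.405
```

View pics/w15.png

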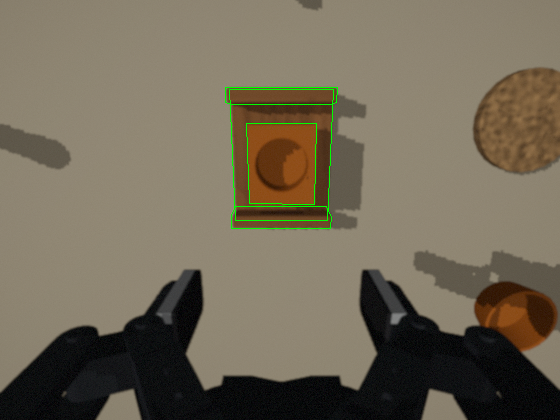

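The wrist view shows the one-egg mould centred on its liner in the short tray at (281,163). One last check from above before I hand in.

```bash
python3 - <<'E'
from h import *
p=eyes.get_image('top'); save(p,'top1.png')
for q in ['round_mat_c','muffin_cup_c','mould_two_c','mould_one_c','tray_long','tray_short']:
    print(q,[np.round(d['centre'],3).tolist() for d in spotter.mark_of(q,p)][:1])
E
python3 -m crank '[[0,0,0,0,0,0,-0.7],[0,0,0,0,0,0,-0.7]]'
```

```text
round_mat_c [[0.64, 0.001, 0.005]]
muffin_cup_c [[0.637, -0.0, 0.005]]
mould_two_c [[0.618, -0.214, 0.031]]
mould_one_c [[0.606, 0.221, 0.039]]
tray_long [[0.614, -0.214, 0.001]]
tray_short [[0.608, 0.223, -0.003]]
t: 32.88
tool_pos: [0.5685, 0.2224, 0.3411]
tool_rot: [-3.14, 0.026, -0.005]
contact_force: [-0.8, -0.1, -0.7]
opening: 0.0729
```

View pics/top1.png

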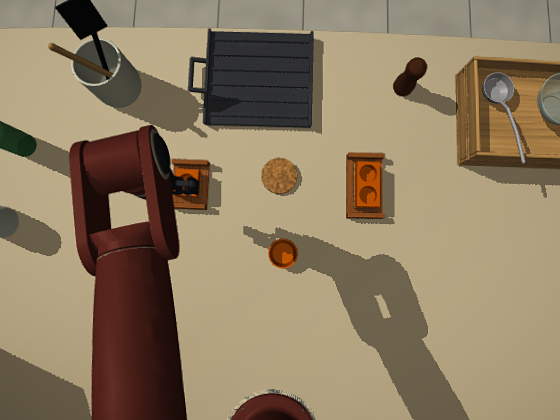

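The top view shows both moulds in their trays at (190,185) and (366,186). The mat at (280,176) and the muffin cup at (283,253) are at their original pixels. The detector reported the muffin cup at the mat's position, which the picture contradicts.

```bash
python3 -c "
from station import ctrl
print(ctrl.finish_job())"
```

```text
the job is handed in; nothing more can be done
None
```

I put both cork liners in their trays first. Then I set the two-egg mould on the oblong liner and the one-egg mould on the square liner, cups up and lengthways. I handed in at about 33 s; contact forces stayed under about 2 N wherever I read them.

**Fit checks (wrist camera):** the two-egg mould is within about 1 mm of the long tray's centre, and the one-egg mould within about 0.5 mm of the short tray's. Both are straight to within about 0.01 rad. The liners measured within about 0.5 mm of centre before the moulds went on; an earlier picture, taken while the arm was still settling, had put the square liner about 1.4 mm off.

**Checks that disagreed:**
- **Muffin cup:** in the last top picture the detector reported it at the round mat's position. The picture shows both the cup and the mat where they started.
- **Short tray outline:** in pictures with something in the tray, the outline of the short or long tray overlapped the fit poorly (34–47% mismatch), because the detector left out the covered part. The fitted centres still matched the fits made when the trays were empty.

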